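# Unload the dry-block heater into the cooling rack in run order

## Task

The four vials in the dry-block heater carry no labels, and the run list goes by their places in the row: move them into the steel cooling rack in the same order, so that the vial nearest the heater's control panel comes into the bay next to the rack's loop handle, the next one into the next bay, and so on. Keep each vial upright, set it down gently without dropping it, and leave one vial standing on the floor of each bay.

Things in the scene. Friction and masses are not known exactly. Their poses are not given: they have to be found in the camera images.
- heater: Dry-block heater, low white unit 112 x 262 mm, fixed. Origin: on the worktop under the middle of its row of blocks; z up, y along the row; its +y end (150 mm out) has the dark control panel with display and three round keys. Four square aluminium blocks stand on it in a row, centres at y = +72, +24, -24, -72 mm (x = 0), tops 96 mm above the worktop; its other parts are below 75 mm.
- vial_wide: Loose amber glass vial, about 60 g: the widest and tallest vial: body 28 mm across, straight wall up to 68 mm, knurled black screw cap 26 mm across (27 mm over its ring), 94 mm tall in all. Origin: centre of its bottom; z up. At the start upright in block_wide, bottom 60 mm above the worktop, lower 36 mm in the bore: grip the wall above that. Its place in the row varies.
- vial_crimp: Loose amber glass vial, about 60 g: vial with a narrow neck and a low flat silvery metal crimp cap: body 23 mm across, straight wall up to 67 mm, cap 20 mm across, 88 mm tall in all. Origin: centre of its bottom; z up. At the start upright in block_crimp, bottom 60 mm above the worktop, lower 36 mm in the bore: grip the wall above that. Its place in the row varies.
- vial_slim: Loose amber glass vial, about 60 g: the slimmest vial: body 20 mm across, straight wall up to 66 mm, black screw cap 18 mm across, 86 mm tall in all. Origin: centre of its bottom; z up. At the start upright in block_slim, bottom 60 mm above the worktop, lower 36 mm in the bore: grip the wall above that. Its place in the row varies.
- vial_squat: Loose amber glass vial, about 60 g: the lowest vial, with a low smooth black cap: body 26 mm across, straight wall up to 64 mm, cap 25 mm across, 80 mm tall in all. Origin: centre of its bottom; z up. At the start upright in block_squat, bottom 60 mm above the worktop, lower 36 mm in the bore: grip the wall above that. Its place in the row varies.
- block_wide: Square aluminium heater block, 44 x 44 x 52 mm, fixed on the heater, with one upright bore 36 mm deep for vial_wide (28 mm), 0.75 mm clear all round. Origin: centre of its underside, 44 mm above the worktop; axes as the heater's. Its place in the row varies.
- block_crimp: Square aluminium heater block, 44 x 44 x 52 mm, fixed on the heater, with one upright bore 36 mm deep for vial_crimp (23 mm), 0.75 mm clear all round. Origin: centre of its underside, 44 mm above the worktop; axes as the heater's. Its place in the row varies.
- block_slim: Square aluminium heater block, 44 x 44 x 52 mm, fixed on the heater, with one upright bore 36 mm deep for vial_slim (20 mm), 0.75 mm clear all round. Origin: centre of its underside, 44 mm above the worktop; axes as the heater's. Its place in the row varies.
- block_squat: Square aluminium heater block, 44 x 44 x 52 mm, fixed on the heater, with one upright bore 36 mm deep for vial_squat (26 mm), 0.75 mm clear all round. Origin: centre of its underside, 44 mm above the worktop; axes as the heater's. Its place in the row varies.
- rack: Cooling rack: bare steel tray 52 x 196 mm, fixed, with four bays in a row, 44 x 44 mm inside; partitions 24 mm high, outer walls 28, all 4 mm thick. Origin: centre of its underside, on the worktop; z up, y along the row; a wire loop handle sticks out of its +y end, to 130 mm. Bay centres at y = +72, +24, -24, -72 mm (x = 0); bay floors 5 mm up. It may point in any direction.

How it is judged:
At the end, for the whole second after the job is handed in: Each vial is in the bay whose place from the handle equals its heater block's place from the panel: origin within 16 mm of the bay centre along and across the row, under 10 mm above the rack's underside, upright within 0.12 rad, at rest (((y of block_wide in the frame of heater between 0.062 and 0.082 m and y of vial_wide in the frame of rack between 0.056 and 0.088 m) or (y of block_wide in the frame of heater between 0.014 and 0.034 m and y of vial_wide in the frame of rack between 0.008 and 0.04 m) or (y of block_wide in the frame of heater between -0.034 and -0.014 m and y of vial_wide in the frame of rack between -0.04 and -0.008 m) or (y of block_wide in the frame of heater between -0.082 and -0.062 m and y of vial_wide in the frame of rack between -0.088 and -0.056 m)) and x of vial_wide in the frame of rack between -0.016 and 0.016 m and z of vial_wide in the frame of rack between 0 and 0.01 m and angle between each of vial_wide, vial_crimp, vial_slim, vial_squat's own z axis and vertical below 0.12 rad and linear speed of each of vial_wide, vial_crimp, vial_slim, vial_squat below 0.02 m/s and angular speed of each of vial_wide, vial_crimp, vial_slim, vial_squat below 0.3 rad/s and ((y of block_crimp in the frame of heater between 0.062 and 0.082 m and y of vial_crimp in the frame of rack between 0.056 and 0.088 m) or (y of block_crimp in the frame of heater between 0.014 and 0.034 m and y of vial_crimp in the frame of rack between 0.008 and 0.04 m) or (y of block_crimp in the frame of heater between -0.034 and -0.014 m and y of vial_crimp in the frame of rack between -0.04 and -0.008 m) or (y of block_crimp in the frame of heater between -0.082 and -0.062 m and y of vial_crimp in the frame of rack between -0.088 and -0.056 m)) and x of vial_crimp in the frame of rack between -0.016 and 0.016 m and z of vial_crimp in the frame of rack between 0 and 0.01 m and ((y of block_slim in the frame of heater between 0.062 and 0.082 m and y of vial_slim in the frame of rack between 0.056 and 0.088 m) or (y of block_slim in the frame of heater between 0.014 and 0.034 m and y of vial_slim in the frame of rack between 0.008 and 0.04 m) or (y of block_slim in the frame of heater between -0.034 and -0.014 m and y of vial_slim in the frame of rack between -0.04 and -0.008 m) or (y of block_slim in the frame of heater between -0.082 and -0.062 m and y of vial_slim in the frame of rack between -0.088 and -0.056 m)) and x of vial_slim in the frame of rack between -0.016 and 0.016 m and z of vial_slim in the frame of rack between 0 and 0.01 m and ((y of block_squat in the frame of heater between 0.062 and 0.082 m and y of vial_squat in the frame of rack between 0.056 and 0.088 m) or (y of block_squat in the frame of heater between 0.014 and 0.034 m and y of vial_squat in the frame of rack between 0.008 and 0.04 m) or (y of block_squat in the frame of heater between -0.034 and -0.014 m and y of vial_squat in the frame of rack between -0.04 and -0.008 m) or (y of block_squat in the frame of heater between -0.082 and -0.062 m and y of vial_squat in the frame of rack between -0.088 and -0.056 m)) and x of vial_squat in the frame of rack between -0.016 and 0.016 m and z of vial_squat in the frame of rack between 0 and 0.01 m); the robot touches nothing.
It fails at once if a vial is tipped more than 0.7 rad from upright (angle between any of vial_wide, vial_crimp, vial_slim, vial_squat's own z axis and vertical above 0.7 rad).
It fails at once if a vial is dropped: it moves at more than 0.65 m/s (a fall of about 20 mm) with no finger on it ((linear speed of vial_wide above 0.65 m/s and contact force between the fingers and vial_wide below 0.05 N) or (linear speed of vial_crimp above 0.65 m/s and contact force between the fingers and vial_crimp below 0.05 N) or (linear speed of vial_slim above 0.65 m/s and contact force between the fingers and vial_slim below 0.05 N) or (linear speed of vial_squat above 0.65 m/s and contact force between the fingers and vial_squat below 0.05 N)).
It also fails if it takes over 128 s, if anything falls off the work surface, if the arm or the gripper's body presses on something with over 40 N, if the wrist force passes 120 N, or if a joint passes its speed limit or range.

## Robot

A 6-joint arm with a two-finger parallel gripper is mounted at the origin on a cart in front of the work surface, level with it; the furniture and walls round the work are solid. World frame = base frame: x ahead of the robot, y to its left, z up, the work surface at z = 0. Lengths are in m, angles in rad, forces in N, time in s.
With the tool pointing down it reaches from about 0.325 to 0.9 m from the base axis. Payload 6.1 kg.
Tool frame: the origin (TCP) lies midway between the tips of the shut fingers; the grasp point (between the pads) lies 19 mm behind it; z points along the fingers, y is the line along which they close (so a half turn about z gives the same grasp; the last joint's range is limited). The gripper opens to 85 mm and grips with 20 to 120 N. Pads are 22 mm wide; open, the fingers measure 114 mm over their backs; the gripper's body (76 mm by 85 mm) begins 54 mm behind the grasp point. The pads swing forward as they close: fully open they stand 13 mm farther back than shut.
Start: joints at [-1.312, 0.22, 1.526, -0, 1.395, -0.126], TCP at [0.235, -0.579, 0.231] pointing down, gripper open.
Joint ranges: [-2.98, 2.98], [-0.91, 2.08], [0.09, 2.57], [-1.24, 4.39], [0.2, 2.65], [-2.68, 2.68]. Speed limits (rad/s): [2.57, 2.57, 3.01, 3.14, 3.14, 3.14].

## Interface

Orientations are given as [roll, pitch, yaw] about the fixed x, y, z axes, in that order (R = Rz(yaw) Ry(pitch) Rx(roll)).
In Python, from plant import movep, move_l, set_joints, gripper_to, hold, inverse_kinematics, observe, get_image, get_calibration, Unreachable, job_done gives the robot as it stands. Calls block until the motion is done:
- movep(position, orientation): joint-space move of the TCP to a pose.
- move_l(position, feed=0.15, rotation=None, max_force=None): straight line of the TCP; rotation=None keeps the orientation; feed is the mean speed in m/s. With max_force (N) it stops when the force on the tool has changed by that much, and returns True; else False.
- set_joints(angles): joint-space move.
- gripper_to(opening, f_grip=None): finger opening in m; f_grip is the grip in N (None keeps the last); returns when the fingers have stopped.
- hold(seconds).
- inverse_kinematics(position, orientation): joint angles nearest the present ones, or None.
- observe(): the state.
- get_image(name): name is "side" or "top" or "wrist"; returns (picture, depth): 384x512x3 uint8, red, green, blue; 384x512 float32, m along the optical axis (not along the pixel's ray), 0 where there is no reading.
- get_calibration(name): a dict with "intrinsics" (3x3 intrinsics, pixels), "dist_coeffs" ([k1, k2, p1, p2, k3] as OpenCV has them; the pictures are not rectified), "world_from_camera" (4x4, takes a point from camera to world coordinates). Camera axes: x right, y down, z forward; pixel columns grow to the right and rows downward; lengths in m; the calibration is good to about 2 mm. A picture is of the moment at which its call begins: read the wrist's pose just before it. get_calibration takes no time and is no camera call; for the wrist camera it gives the pose at the moment of the call.
A pose or a line that the arm cannot do raises Unreachable and nothing moves.
- job_done(): hands the job in; it is judged then, once.
The state is a dict: "time_s": time; "q": joint angles; "joint_velocities": joint speeds; "joint_torque": joint torques, N m; "eef_pos": TCP position; "tcp_rot": TCP orientation; "ft_force": force on the tool from outside, world axes, zero at the start; "torque": the same for the moment, N m; "opening": finger opening in m; "grasp_force": force on a finger pad.
Only numpy, scipy, OpenCV 4.12 (cv2) and the standard library are available. Lean on these libraries where they do the work, as an engineer would, in place of code of your own. Each camera call takes 0.05 s, during which the arm holds its last target. There are 200 camera calls.

## Working session

There is one attempt and no reset: what is moved stays moved. The work goes in short steps, each a Python script; the robot and the scene stay as the last script left them, time stands still between calls to the robot, and variables do not carry over. Pictures are saved under pics/ and viewed, at most 14 in all, crops included, and the job is handed in when it is done.

```bash
mkdir -p pics; ls; python3 - <<'E'
from plant import *
import cv2,numpy as np
for n in("top","side"):
    im,d=get_image(n); cv2.imwrite(f"pics/{n}0.png",im[:,:,::-1]); np.savez(f"{n}0.npz",im=im,d=d)
    c=get_calibration(n); print(n,c["intrinsics"],c["dist_coeffs"],np.round(c["world_from_camera"],3),(d>0).mean())
print(observe()["time_s"])
E
```

```text
pics
top [[433.31682055   0.         254.42702581]
 [  0.         433.31682055 187.47556126]
 [  0.           0.           1.        ]] [-0.1168221  0.         0.         0.         0.       ] [[-0.029 -0.999  0.041  0.492]
 [-1.     0.029 -0.005  0.013]
 [ 0.003 -0.042 -0.999  1.219]
 [ 0.     0.     0.     1.   ]] 0.995849609375
side [[391.66074813   0.         260.98881921]
 [  0.         391.66074813 188.43191089]
 [  0.           0.           1.        ]] [0.02148312 0.         0.         0.         0.        ] [[ 0.753 -0.265  0.603 -0.086]
 [-0.658 -0.314  0.684 -0.711]
 [ 0.009 -0.912 -0.411  0.478]
 [ 0.     0.     0.     1.   ]] 0.953155517578125
0.1
```

View pics/top0.png

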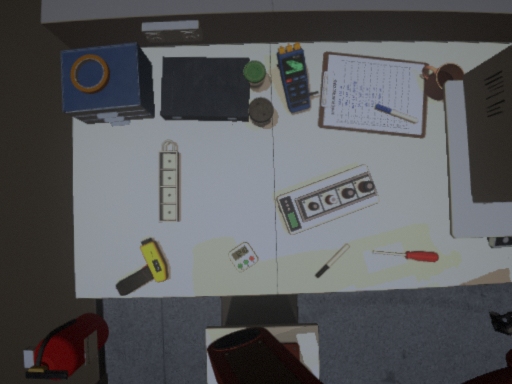

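View pics/side0.png

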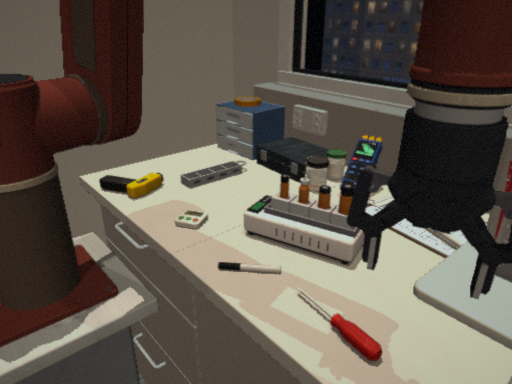

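Top view: the heater's panel is at about (290,213) and its row runs to (366,186). The rack is at about (170,187), with its handle at the top (170,145), pointing away from the robot. Next come close wrist views over each, from two places.

```bash
cat > h.py <<'E'
from plant import *
import cv2,numpy as np
pi=np.pi
def rays(cal,uv):
    p=cv2.undistortPoints(np.float64(uv).reshape(-1,1,2),cal["intrinsics"],np.array(cal["dist_coeffs"])).reshape(-1,2)
    T=np.array(cal["world_from_camera"]); return T[:3,3],np.c_[p,np.ones(len(p))]@T[:3,:3].T
def onplane(cal,uv,z):
    o,d=rays(cal,uv); return o+d*((z-o[2])/d[:,2])[:,None]
def tri(c1,u1,c2,u2):
    o1,d1=rays(c1,u1);o2,d2=rays(c2,u2);out=[]
    for a,b in zip(d1,d2):
        s=np.linalg.lstsq(np.c_[a,-b],o2-o1,rcond=None)[0]; p,q=o1+s[0]*a,o2+s[1]*b
        out.append(np.r_[(p+q)/2,np.linalg.norm(p-q)])
    return np.array(out)
def snap(tag,name="wrist"):
    cal=get_calibration(name); im,d=get_image(name)
    np.savez(tag+".npz",im=im,d=d,cal=np.array(cal,dtype=object)); cv2.imwrite(f"pics/{tag}.png",im[:,:,::-1])
def load(tag):
    z=np.load(tag+".npz",allow_pickle=True); return z["im"],z["d"],z["cal"].item()
E
python3 - <<'E'
from h import *
c=get_calibration("top")
print(onplane(c,[(290,213),(313,206),(366,186)],.12).round(3), onplane(c,[(170,159),(170,213),(170,145)],.02).round(3))
a=onplane(c,[(313,206),(366,186)],.13)[:,:2]; m=a.mean(0); print(np.degrees(np.arctan2(*(a[0]-a[1])[::-1])))
q=np.degrees
movep([m[0]-.03,m[1],.34],[pi,0,0]); cal=get_calibration("wrist"); print(np.round(cal["world_from_camera"],3),cal["intrinsics"],observe()["eef_pos"],observe()["q"])
snap("w1")
print(observe()["time_s"])
E
```

```text
[[ 0.471 -0.08   0.12 ]
 [ 0.487 -0.139  0.12 ]
 [ 0.534 -0.277  0.12 ]] [[0.628 0.241 0.02 ]
 [0.478 0.244 0.02 ]
 [0.668 0.24  0.02 ]]
108.75239540600717
[[-0.001 -0.952 -0.305  0.558]
 [-1.     0.001  0.    -0.208]
 [ 0.     0.305 -0.952  0.483]
 [ 0.     0.     0.     1.   ]] [[328.49106196   0.         255.25679911]
 [  0.         328.49106196 189.87953471]
 [  0.           0.           1.        ]] [ 0.4796743  -0.20679056  0.3396219 ] [-5.57847634e-01 -7.66332630e-02  1.63934457e+00 -3.57405975e-04
  1.57940084e+00  1.01363941e+00]
1.8333
```

View pics/w1.png

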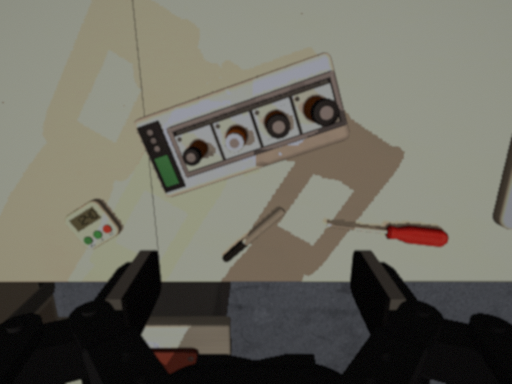

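The wrist view shows the panel on the left (155,160). From the panel, the vials are slim (195,153), crimp (237,138), squat (278,123) and wide (321,110). Now a second heater view and two rack views.

```bash
python3 - <<'E'
from h import *
movep([.42,-.13,.30],[pi,0,0]); hold(.2); snap("w2")
movep([.44,.19,.30],[pi,0,0]); hold(.2); snap("r1")
movep([.46,.28,.34],[pi,0,0]); hold(.2); snap("r2")
print(observe()["time_s"])
ims=[cv2.imread(f"pics/{t}.png") for t in("w2","r1","r2")]
c=np.hstack([ims[0][:290,60:460],ims[1][:290,60:460]]);cv2.imwrite("pics/c1.png",c)
E
```

```text
4.7833
```

View pics/c1.png

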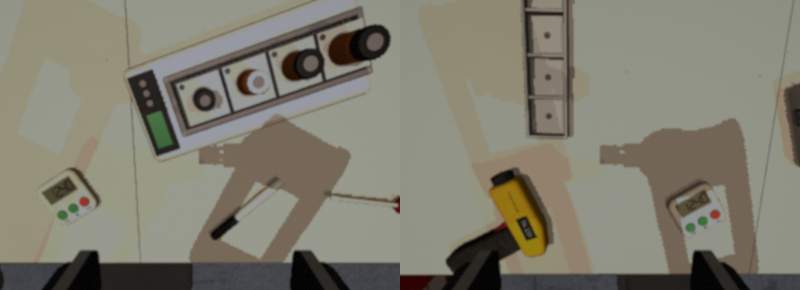

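```bash
python3 - <<'E'
from h import *
movep([.53,.22,.34],[pi,0,0]); hold(.2); snap("r3")
movep([.50,.28,.30],[pi,0,0]); hold(.2); snap("r4")
print(observe()["time_s"])
out=[]
for t in("w1","w2"):
    im,d,cal=load(t); g=cv2.cvtColor(im,cv2.COLOR_RGB2GRAY)
    g=cv2.resize(g,None,fx=2,fy=2,interpolation=cv2.INTER_CUBIC)
    m=((g>125)*255).astype(np.uint8); out.append(np.hstack([g[60:420,240:740] if t=="w1" else g[0:360,340:840],]))
a=np.hstack(out); 
b=[cv2.cvtColor(load(t)[0],cv2.COLOR_RGB2GRAY)[:300,120:420] for t in("r3","r4")]
b=cv2.resize(np.hstack(b),(800,400))
cv2.imwrite("pics/c2.png",np.vstack([cv2.resize(a,(800,288))[:200],b]))
E
```

```text
6.15
```

View pics/c2.png

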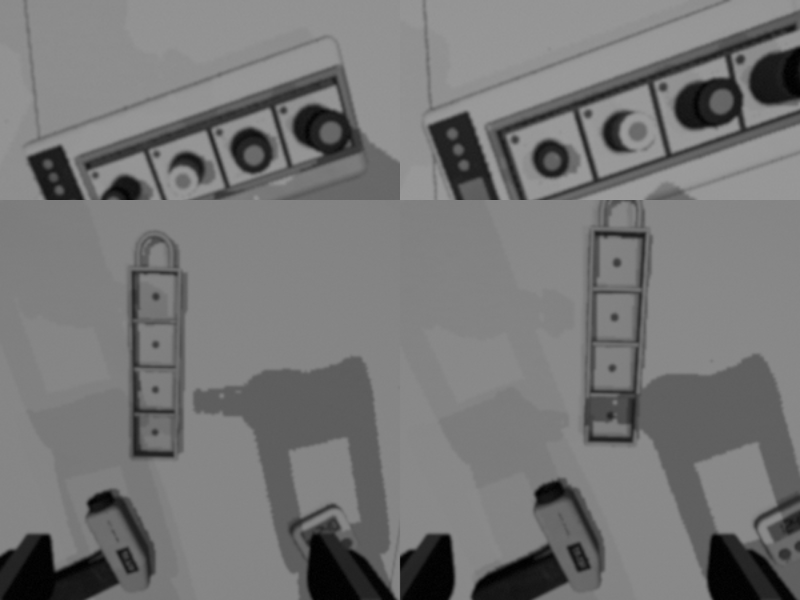

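Grey crops: each bay floor has a dark centre dot (r3: u≈236, v≈72, 108, 142, 174). Each block has a bright top with a dark gap round it. I'll segment both, triangulate, and fit the rows.

```bash
cat > m.py <<'E'
from h import *
def up(t): 
    im,d,cal=load(t); g=cv2.cvtColor(im,cv2.COLOR_RGB2GRAY); return cv2.resize(g,None,fx=4,fy=4,interpolation=cv2.INTER_CUBIC),cal
def orig(p): return (np.float64(p)+.5)/4-.5
def blocks(t,ths=(135,)):
    g,cal=up(t); box=(110,60,370,190) if t=="w1" else (180,0,460,150)
    x0,y0,x1,y1=[4*v for v in box]; res=[]
    for th in ths:
        m=np.zeros_like(g); m[y0:y1,x0:x1]=(g[y0:y1,x0:x1]>th)*255
        for c in cv2.findContours(m,cv2.RETR_LIST,cv2.CHAIN_APPROX_NONE)[0]:
            h=cv2.convexHull(c); P=onplane(cal,orig(h.reshape(-1,2)),.096)[:,:2]*1000
            (cx,cy),s,a=cv2.minAreaRect(P.astype(np.float32))
            if 30<min(s)<52 and max(s)<56: res.append((th,round(cx,1),round(cy,1),*np.round(s,1),round(a,1)))
    return res
def dots(t,guess,r=5,dark=True):
    g,cal=up(t); out=[]
    for u,v in guess:
        U,V=int(4*u),int(4*v);k=4*r; w=g[V-k:V+k+1,U-k:U+k+1].astype(float)
        w=np.clip(np.median(w)-12-w,0,None)
        n,l,st,ce=cv2.connectedComponentsWithStats((w>0).astype(np.uint8))
        best=min(range(1,n),key=lambda i:np.hypot(*(ce[i]-k))-.02*st[i,4])
        ww=w*(l==best); yy,xx=np.mgrid[:ww.shape[0],:ww.shape[1]]
        out.append(orig((U-k+(ww*xx).sum()/ww.sum(),V-k+(ww*yy).sum()/ww.sum())))
    return np.array(out),cal
E
python3 - <<'E'
from m import *
np.set_printoptions(suppress=True,precision=4)
for t in("w1","w2"):
    for r in blocks(t,(105,115,125,135,145,155)): print(t,r)
a,ca=dots("r3",[(236,72),(236,108),(236,142),(236,174)]); b,cb=dots("r4",[(282.5,46),(280.5,88),(279,126),(277.5,161)])
print(a,b); print(tri(ca,a,cb,b)); print(onplane(ca,a,.005),onplane(cb,b,.005))
a,ca=dots("w1",[(179,139),(216,126),(253,113),(297,99)],4); b,cb=dots("w2",[(170+(515-400)/1.6,140/1.6),(170+(587-400)/1.6,117/1.6),(170+(663-400)/1.6,86/1.6),(170+(739-400)/1.6,59/1.6)],4)
print(a,b);print(tri(ca,a,cb,b)); print(onplane(ca,a,.096),onplane(cb,b,.096))
E
```

```text
w1 (105, 486.1, -139.7, np.float64(44.4), np.float64(45.3), 18.6)
w1 (105, 501.5, -185.6, np.float64(44.5), np.float64(44.4), 18.6)
w1 (105, 515.3, -233.0, np.float64(34.4), np.float64(31.3), 45.4)
w1 (105, 516.9, -231.3, np.float64(44.5), np.float64(44.3), 18.6)
w1 (105, 532.1, -276.8, np.float64(44.5), np.float64(44.3), 18.6)
w1 (115, 486.2, -139.9, np.float64(43.7), np.float64(44.3), 18.6)
w1 (115, 501.6, -185.6, np.float64(43.8), np.float64(43.8), 18.6)
w1 (115, 514.6, -232.7, np.float64(35.5), np.float64(32.6), 58.7)
w1 (115, 516.9, -231.3, np.float64(43.9), np.float64(43.8), 18.6)
w1 (115, 532.2, -276.9, np.float64(43.7), np.float64(43.8), 18.9)
w1 (125, 486.3, -140.0, np.float64(43.0), np.float64(43.4), 18.6)
w1 (125, 501.7, -185.7, np.float64(43.1), np.float64(43.1), 18.6)
w1 (125, 517.0, -231.3, np.float64(43.1), np.float64(43.1), 18.6)
w1 (125, 532.3, -276.9, np.float64(43.0), np.float64(43.1), 18.6)
w1 (135, 486.3, -140.0, np.float64(42.1), np.float64(42.4), 18.6)
w1 (135, 501.7, -185.6, np.float64(42.1), np.float64(42.3), 18.6)
w1 (135, 517.0, -231.2, np.float64(42.1), np
[... 1724 characters left out ...]
]
 [0.5767 0.2468 0.005 ]
 [0.5286 0.2479 0.005 ]
 [0.4806 0.2492 0.005 ]] [[0.6247 0.2456 0.005 ]
 [0.5765 0.2468 0.005 ]
 [0.5285 0.2479 0.005 ]
 [0.4805 0.2492 0.005 ]]
[[179.0963 139.0381]
 [217.3862 125.8688]
 [250.6606 112.2811]
 [296.6873  98.5469]] [[241.3904  86.8641]
 [287.045   70.727 ]
 [334.0155  54.0121]
 [382.2464  36.7638]]
[[ 0.4974 -0.1181  0.0968  0.    ]
 [ 0.5126 -0.1637  0.0968  0.    ]
 [ 0.5279 -0.2037  0.1164  0.0039]
 [ 0.5432 -0.2545  0.0971  0.0001]]
[[ 0.4972 -0.1179  0.096 ]
 [ 0.5125 -0.1636  0.096 ]
 [ 0.5279 -0.2024  0.096 ]
 [ 0.5431 -0.2547  0.096 ]] [[ 0.4974 -0.118   0.096 ]
 [ 0.5127 -0.1637  0.096 ]
 [ 0.528  -0.2094  0.096 ]
 [ 0.5434 -0.2549  0.096 ]]
```

Measured: block tops at z 0.097, bay floors at 0.005, both rows fitted to under 0.5 mm. I'll do the first vial (slim) with checks.

```bash
cat > go.py <<'E'
from h import *
B=np.array([[.4863,-.1401],[.5017,-.1857],[.517,-.2314],[.5323,-.277]])
R=np.array([[.6246,.2457],[.5766,.2468],[.5285,.2479],[.4805,.2492]])
PH,PR=np.radians(-71.45),np.radians(-1.4)
def best(p,psi):
    q0=np.array(observe()["q"]); c=[]
    for y in(psi,psi+pi):
        q=inverse_kinematics(p,[pi,0,y])
        if q is not None: c.append((abs(np.array(q)-q0).max(),y,[round(float(v),2) for v in q]))
    print(c); return min(c)[1]
def st(s):
    o=observe(); print(s,round(o["time_s"],2),np.round(o["eef_pos"],4),"open",round(o["opening"],4),"grasp",np.round(o["grasp_force"],1),"ft",np.round(o["ft_force"],1))
def pick(i,zt=.099):
    p=[*B[i],.24]; movep(p,[pi,0,best(p,PH)]); gripper_to(.055,30)
    move_l([*B[i],.16],.2); print("hit",move_l([*B[i],zt],.06,max_force=6)); st("down")
    if observe()["eef_pos"][2]>zt+.004: print("STOP high"); return False
    gripper_to(.0,30); st("gripped"); return True
def lift(i):
    x=observe()["eef_pos"]; move_l([x[0],x[1],x[2]+.05],.08); st("lifted"); move_l([x[0],x[1],.23],.2)
def place(i):
    p=[*R[i],.20]; movep(p,[pi,0,best(p,PR)]); st("over")
    move_l([*R[i],.075],.15); print("touch",move_l([*R[i],.040],.025,max_force=3)); st("set")
    gripper_to(.05); st("open")
    z=observe()["eef_pos"][2]; move_l([*R[i],z+.06],.1); move_l([*R[i],.22],.25)
E
python3 - <<'E'
from go import *
if pick(0): snap("g0"); lift(0)
E
```

```text
[(np.float64(0.8082229705109678), np.float64(-1.2470377505499486), [-0.44, -0.07, 1.82, -0.0, 1.39, 2.38]), (np.float64(2.7037481518781377), np.float64(1.8945549030398445), [-0.44, -0.07, 1.82, 0.0, 1.39, -0.76])]
hit False
down 9.84 [ 0.4867 -0.1403  0.0995] open 0.0548 grasp 0.0 ft [0.1 0.5 0.2]
gripped 10.25 [ 0.4865 -0.1402  0.0994] open 0.019 grasp 29.3 ft [-1.8 -0.5  3.2]
lifted 11.08 [ 0.4862 -0.1401  0.1491] open 0.0186 grasp 29.5 ft [-0.4 -0.3  0.2]
```

View pics/g0.png

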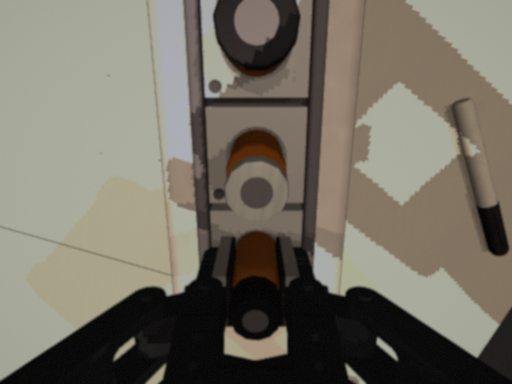

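The picture shows the slim vial (256,270) centred between the pads, with the next block's crimp vial at (256,180). Now to place it and look.

```bash
python3 - <<'E'
from go import *
st("held"); place(0)
move_l([.52,.24,.33],.3); snap("p0"); st("end")
E
```

```text
held 11.63 [ 0.4861 -0.14    0.2289] open 0.0189 grasp 29.5 ft [-0.6  0.3 -1.1]
[(np.float64(0.6939375941230488), np.float64(-0.024434609527920613), [0.26, 0.35, 1.43, -0.0, 1.36, 1.85]), (np.float64(3.670264321573744), np.float64(3.1171580440618727), [0.26, 0.35, 1.43, 0.0, 1.36, -1.29])]
over 13.15 [0.6249 0.2443 0.2001] open 0.0191 grasp 29.5 ft [ 0.1  0.2 -0.3]
touch True
set 15.23 [0.6244 0.2457 0.0444] open 0.019 grasp 30.0 ft [-0.7 -0.1  4.6]
open 15.63 [0.6231 0.2453 0.0429] open 0.0499 grasp 0.0 ft [0.8 0.2 0.3]
end 17.71 [0.5198 0.2396 0.3269] open 0.0497 grasp 0.0 ft [-0.  -0.1 -1.1]
```

View pics/p0.png

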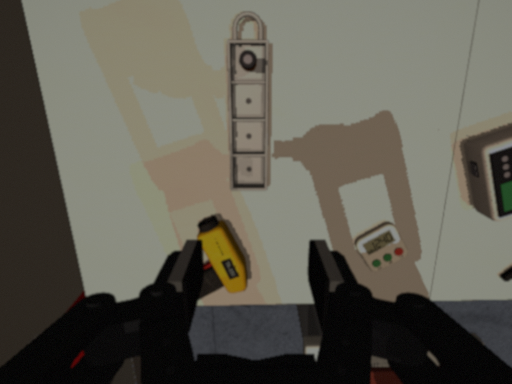

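The slim vial stands upright in the bay by the handle (248,60). The other three get the same cycle, with guards.

```bash
python3 - <<'E'
from go import *
for i,w in((1,.023),(2,.026),(3,.028)):
    if not pick(i): break
    lift(i); o=observe()
    if abs(o["opening"]-w)>.004 or o["grasp_force"]<15: print("STOP grip",i); break
    place(i)
    if i<3: snap(f"p{i}")
else:
    move_l([.44,.22,.35],.3); hold(.2); snap("p3")
    movep([.40,.08,.36],[pi,0,0]); hold(.2); snap("p4"); snap("end","side"); st("end")
    a=cv2.imread("pics/p3.png");b=cv2.imread("pics/end.png"); cv2.imwrite("pics/c3.png",np.hstack([a[:300,100:500],b[60:360,100:500]]))
E
```

```text
[(np.float64(0.7961375003522502), np.float64(-1.2470377505499486), [-0.5, -0.0, 1.75, -0.0, 1.39, 2.32]), (np.float64(2.7154814660204076), np.float64(1.8945549030398445), [-0.5, -0.0, 1.75, 0.0, 1.39, -0.83])]
hit False
down 21.25 [ 0.5021 -0.1859  0.0995] open 0.055 grasp 0.0 ft [-1.   0.5 -0.3]
gripped 21.63 [ 0.5019 -0.1859  0.0995] open 0.022 grasp 29.3 ft [-0.5 -0.3  2.3]
lifted 22.42 [ 0.5016 -0.1858  0.1492] open 0.0219 grasp 29.6 ft [ 0.   0.1 -1. ]
[(np.float64(0.7808425310020566), np.float64(-0.024434609527920613), [0.28, 0.25, 1.55, -0.0, 1.34, 1.87]), (np.float64(3.5833246738945768), np.float64(3.1171580440618727), [0.28, 0.25, 1.55, 0.0, 1.34, -1.27])]
over 24.58 [0.5769 0.2456 0.2   ] open 0.0221 grasp 29.6 ft [ 0.1 -0.3 -0.8]
touch True
set 26.67 [0.5764 0.2467 0.0445] open 0.0224 grasp 30.1 ft [ 0.6 -0.2  3.6]
open 27.05 [0.5752 0.2464 0.0431] open 0.0501 grasp 0.0 ft [0.1 0.5 0.8]
[(np.float64(0.8388194702105968), np.float64(-1.2470377505499486), [-0.56, 0.08, 1.67, -0.0, 1.39, 2.26]), (np.float64(2.757861749050856), np.float64(1.8945549030398445), [-0.56, 0.08, 1.67
[... 1008 characters left out ...]
.2  0.8 -1.6]
gripped 43.67 [ 0.5325 -0.2772  0.0996] open 0.0272 grasp 29.5 ft [-1. -0.  3.]
lifted 44.46 [ 0.5323 -0.277   0.1493] open 0.0273 grasp 29.9 ft [ 0.5  0.7 -0.9]
[(np.float64(0.9440332248798072), np.float64(-0.024434609527920613), [0.33, 0.05, 1.78, -0.0, 1.32, 1.93]), (np.float64(3.4201953148055746), np.float64(3.1171580440618727), [0.33, 0.05, 1.78, 0.0, 1.32, -1.21])]
over 46.92 [0.4811 0.2484 0.2   ] open 0.0271 grasp 29.9 ft [ 0.1 -0.2 -0.9]
touch True
set 49.01 [0.4803 0.2491 0.0446] open 0.0269 grasp 30.4 ft [-0.6  0.3  4.6]
open 49.36 [0.4792 0.2487 0.0434] open 0.0501 grasp 0.0 ft [-0.8 -0.1  0.3]
end 52.52 [0.4001 0.0808 0.3597] open 0.05 grasp 0.0 ft [ 0.1  0.5 -0. ]
```

View pics/c3.png

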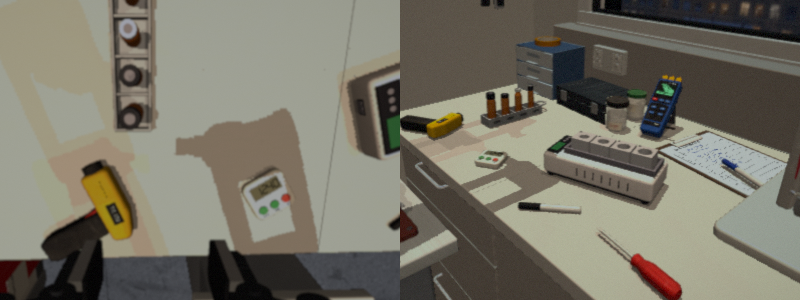

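The side view shows four upright vials at (490–530,100), wide, squat, crimp and slim towards the handle, and the heater empty. The wrist view shows each one centred in its bay.

```bash
python3 -c "
from plant import *
print(job_done())"
```

```text
the job is handed in; nothing more can be done
None
```

All four vials stand upright in the cooling rack in heater order (slim, crimp, squat, wide, counting from the handle), and the job is handed in at about 53 s; the hand-in call returned no verdict.

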